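# Lay out the overhauled valve parts on the packing sheet

### The job

Lay out the valve parts on the yellow packing sheet for the dispatch check: the green flange flat in the middle of the red spot with the brass ring flat on top of it and centred, the blue fitting standing in the middle of the white spot, and the steel piston standing upright at the middle of the sheet, midway between the flange and the fitting. Leave the orange dust cap and the silver spacer ring where they lie.

Things in the scene. Friction and masses are not known exactly. Their poses are not given: they have to be found in the camera images.
- sheet_mid (a point): Middle of the top face of the yellow packing sheet: a rigid flat board 120 mm x 280 mm, 3 mm thick, fixed to the bench; the point is 3 mm above the bench. Its x axis runs along the short side, its y axis along the long side (up to 0.4 rad from the bench's y).
- red_spot: Flat red disc, 70 mm across, printed on the sheet (no height worth counting) on its long middle line, 100 mm from the sheet's middle towards one end; which end varies. Origin at its centre on the sheet's surface.
- white_spot: Flat white disc, 70 mm across, printed on the sheet at the other end, 100 mm from the sheet's middle. Origin at its centre on the sheet's surface.
- flange_mid (a point): Green flange: a solid round disc 62 mm in diameter, 24 mm high, lying flat, with small dark bolt holes drawn on its flat top; about 220 g, loose. Point at its centre, half-way up; z is up.
- brass_ring_mid (a point): Brass (yellow metal) ring: 46 mm outer diameter, 30 mm bore, 14 mm high, lying flat; about 110 g, loose. Point on its axis, half-way up; z is up.
- fitting_mid (a point): Blue hose fitting standing on its hexagon: hexagon 36 mm across flats and 22 mm high, with a round neck 26 mm in diameter above it, 42 mm high overall; about 100 g, loose. Point on its axis, half-way up (21 mm above its foot); z is up and its x axis is square to one pair of flats.
- piston_mid (a point): Bright steel piston: an upright cylinder 34 mm in diameter, 60 mm high, with two dark grooves near its top; about 280 g, loose. Point at its centre, half-way up; z is up.
- dust_cap_mid (a point): Orange plastic dust cap, 44 mm across its foot rim, 26 mm high, loose and light (40 g): not part of the layout. Point on its axis, half-way up.
- spacer_mid (a point): Silver aluminium spacer ring, 48 mm outer diameter, 32 mm bore, 18 mm high, loose (60 g): not part of the layout. Point on its axis, half-way up.

How it is judged:
At the end, for the whole second after the job is handed in: Flange flat, within 12 mm of the red spot's centre; brass ring flat on it, axes within 8 mm; fitting upright within 12 mm of the white spot's centre; piston upright within 15 mm of the sheet's middle; heights within 4 mm, tilts under 0.1 rad; all released and at rest (horizontal distance between flange_mid and red_spot below 0.012 m and height (world z) of flange_mid between 0.011 and 0.019 m and angle between each of flange_mid, brass_ring_mid, fitting_mid, piston_mid's own z axis and vertical below 0.1 rad and horizontal distance between brass_ring_mid and flange_mid below 0.008 m and height (world z) of brass_ring_mid between 0.03 and 0.038 m and horizontal distance between fitting_mid and white_spot below 0.012 m and height (world z) of fitting_mid between 0.02 and 0.028 m and horizontal distance between piston_mid and sheet_mid below 0.015 m and height (world z) of piston_mid between 0.029 and 0.037 m and linear speed of each of flange, brass_ring, fitting, piston below 0.02 m/s); the robot touches nothing.
It fails at once if the orange dust cap is moved by more than 20 mm (distance of dust_cap_mid from where it was at the start of the episode above 0.02 m).
It fails at once if the silver spacer ring is moved by more than 20 mm (distance of spacer_mid from where it was at the start of the episode above 0.02 m).
It also fails if it takes over 120 s, if anything falls off the work surface, if the arm or the gripper's body presses on something with over 40 N, if the wrist force passes 120 N, or if a joint passes its speed limit or range.

### The arm

A 6-joint arm with a two-finger parallel gripper is mounted at the origin on the work surface. World frame = base frame: x ahead of the robot, y to its left, z up, the work surface at z = 0. Lengths are in m, angles in rad, forces in N, time in s.
With the tool pointing down it reaches from about 0.25 to 0.775 m from the base axis. Payload 4 kg.
Tool frame: the origin (TCP) lies on the centre line of the jaws, within the pads' length; the fingertips stand 8 mm ahead of it and the grasp point (between the pads) lies 11 mm behind it; z points along the fingers, y is the direction in which the jaws open and shut (so a half turn about z gives the same grasp; the last joint's range is limited). The gripper opens to 94 mm and grips with 3 to 60 N. Pads are 16 mm wide; open, the fingers measure 119 mm over their backs; the gripper's body (75 mm by 177 mm) begins 78 mm behind the grasp point.
Start: joints at [1.004, 0.087, 1.371, -0, 1.684, -0.103], TCP at [0.246, 0.492, 0.214] pointing down, gripper open.
Joint ranges: [-3.1, 3.1], [-0.76, 2.03], [0.27, 2.55], [-1.08, 4.22], [0.17, 2.65], [-2.57, 2.57]. Speed limits (rad/s): [2.79, 2.79, 3.14, 3.14, 3.14, 3.14].

### API

Orientations are given as [roll, pitch, yaw] about the fixed x, y, z axes, in that order (R = Rz(yaw) Ry(pitch) Rx(roll)).
In Python, from bench import * gives the robot as it stands.
- The arm moves only by the tool step_arm, never from a script. Its argument "steps" is a list of rows, each an object of numbers: "jaw": the opening, from 0 (shut) to 1 (fully open); "tx", "ty", "tz": the shift along the tool's x, y, z in m; "ax", "ay", "az": the turn, a rotation vector about the tool's x, y, z in rad. In form: [{"jaw": .., "tx": .., "ty": .., "tz": .., "ax": .., "ay": .., "az": ..}, ...]. A call has 1 to 8 rows; each row is the pose to reach, as a shift and turn from the pose measured when the call began, along the tool's axes at that moment; what a row does not reach only later rows make up. A row lasts 1/10 s, in which the tool goes at most 50 mm and 8.59 degrees, less where a joint would pass 70% of its speed; a pose out of reach is approached as far as the arm can. A call with a gripper value outside its range is refused whole. The fingers move at their own pace and stop on an object; the grip force is fixed at half the most. Time passes only in rows, so rows that repeat a pose let the fingers close. It gives the time, the measured TCP pose, the force and the opening at its end, in the units of the state.
- get_obs(): the state, without advancing time (a new reading comes with each control period).
- snapshot(name): name is "scene" or "top"; returns (picture, depth): 400x640x3 uint8, red, green, blue; 400x640 float32, m along the optical axis (not along the pixel's ray), 0 where there is no reading.
- camera_model(name): a dict with "intrinsics" (3x3 intrinsics, pixels), "origin" and "orientation" of the camera in the world. Camera axes: x right, y down, z forward; pixel columns grow to the right and rows downward; lengths in m; the calibration is good to about 2 mm. A picture is of the moment at which its call begins. camera_model takes no time and is no camera call.
- close_job(): hands the job in, once; it reports no verdict.
Trained networks look in the newest picture that a camera, given by its name, has taken for a name from the list of things; names that differ only in an ending like _2 or _b are one class to them, and where a whole thing is asked for, a point or a joint stands for the part that bears it (a point fixed in the world has none). Each returns a list of dicts, best first, with "confidence" (0 to 1); they miss things now and then, are a little off and sometimes report something else, mostly with a low value. They report only what shows in the picture. A call takes as long as a camera call.
- silhouettes(camera, query): "pixels" (400x640 bool, what is visible of it) and "rect" ([left, top, right, bottom] in pixels, round what is visible of it).
The state is a dict: "time": time; "joint_positions": joint angles; "qvel": joint speeds; "joint_torque": joint torques, N m; "tool_pos": TCP position; "ee_rot": TCP orientation; "wrist_force": force on the tool from outside, world axes, zero at the start; "wrist_torque": the same for the moment, N m; "width": finger opening in m.
Only numpy, scipy, OpenCV 4.12 (cv2) and the standard library are available. Lean on these libraries where they do the work, as an engineer would, in place of code of your own. Each camera call takes 0.05 s, during which the arm holds its last target. There are 200 camera calls.

## Working session

There is one attempt and no reset: what is moved stays moved. The work goes in short steps, Python scripts to look and compute and a tool call to move; the robot and the scene stay as the last step left them, time stands still between calls to the robot, and variables do not carry over. Pictures are saved under pics/ and viewed, about 12 in all and at most 16, crops included, and the job is handed in when it is done.

Besides the shell and the picture viewer there is one more tool, called after "Emit:" as a command line: name --argument value ..., lists and objects as JSON in quotes. step_arm: Moves the arm, as the interface text tells. Its arguments: {"type":"object","properties":{"steps":{"type":"array"}},"required":["steps"]}

```bash
mkdir -p pics
cat > h.py <<'E'
from bench import *
import numpy as np, cv2
from scipy.spatial.transform import Rotation as R
def rot(o):
    o=np.array(o,float)
    return o if o.shape==(3,3) else (R.from_euler('xyz',o).as_matrix() if o.size==3 else R.from_quat(o).as_matrix())
def pts(cam,depth):
    m=camera_model(cam);K=np.array(m['intrinsics']);v,u=np.mgrid[:400,:640]
    p=np.stack([(u-K[0,2])/K[0,0]*depth,(v-K[1,2])/K[1,1]*depth,depth],-1)
    return p@rot(m['orientation']).T+np.array(m['origin'])
def look(cam,names,fn=None):
    im,d=snapshot(cam);P=pts(cam,d)
    if fn: cv2.imwrite('pics/'+fn,im[:,:,::-1])
    for n in names:
        for r in silhouettes(cam,n)[:2]:
            mk=r['pixels']&(d>0);q=P[mk]
            if len(q)<5: continue
            zt=np.percentile(q[:,2],95);top=q[abs(q[:,2]-zt)<.004]
            c,rad=cv2.minEnclosingCircle(top[:,:2].astype(np.float32))
            print(n,round(r['confidence'],2),np.round(r['rect']).astype(int),'n',mk.sum(),'ztop %.3f'%zt,'circ',np.round(c,4),'r %.3f'%rad,'mean',np.round(top.mean(0)[:2],4))
    return im,d,P
E
python3 - <<'E'
from h import *
print(get_obs());print(camera_model('top'));print(camera_model('scene'))
N=['sheet_mid','red_spot','white_spot','flange_mid','brass_ring_mid','fitting_mid','piston_mid','dust_cap_mid','spacer_mid']
for c in ['top','scene']: print(c);look(c,N,c+'0.png')
E
```

```text
{'time': 0.0, 'joint_positions': array([ 1.00391435e+00,  8.79706307e-02,  1.37220221e+00, -4.05159209e-05,
        1.68362494e+00, -1.03110984e-01]), 'qvel': array([-0.00110272,  0.00065036, -0.00029443, -0.00052283,  0.00010906,
       -0.000548  ]), 'joint_torque': array([-6.16566085e-04, -3.40177524e+01, -3.02425110e+01,  7.17893173e-02,
        3.30612890e-02, -1.60436202e-04]), 'tool_pos': array([0.24576711, 0.49144908, 0.21232204]), 'ee_rot': array([-3.13939509e+00, -1.86916205e-04,  2.67781694e+00]), 'wrist_force': array([ 0.62231984, -0.2111743 ,  0.6955511 ]), 'wrist_torque': array([-0.04930918,  0.03031205,  0.0010183 ]), 'width': 0.09407650959201118}
{'intrinsics': array([[424.89752365,   0.        , 315.64560137],
       [  0.        , 424.89752365, 204.30692679],
       [  0.        ,   0.        ,   1.        ]]), 'origin': array([ 0.47955424, -0.01077283,  1.08754205]), 'orientation': array([-3.09974995e+00,  5.12338500e-04, -1.54085902e+00])}
{'intrinsics': array([[395.69591247,   0.        , 314.83399688],
       [  0.        , 395.69591247, 197.48979283],
       [ 
[... 1328 characters left out ...]
30 329 258] n 550 ztop 0.005 circ [ 0.5623 -0.0843] r 0.036 mean [ 0.5629 -0.085 ]
flange_mid 0.8 [398 161 426 186] n 448 ztop 0.025 circ [0.6269 0.2568] r 0.032 mean [0.627  0.2557]
fitting_mid 0.53 [216 252 234 270] n 279 ztop 0.043 circ [ 0.4398 -0.2664] r 0.013 mean [ 0.4407 -0.2662]
piston_mid 0.86 [192 302 212 331] n 362 ztop 0.062 circ [ 0.5129 -0.3905] r 0.017 mean [ 0.5137 -0.3906]
dust_cap_mid 0.73 [349 128 367 146] n 183 ztop 0.028 circ [0.4162 0.2678] r 0.017 mean [0.4177 0.2669]
spacer_mid 0.53 [260 295 284 321] n 288 ztop 0.019 circ [ 0.6041 -0.2678] r 0.024 mean [ 0.6043 -0.2689]
spacer_mid 0.4 [286 169 376 265] n 3194 ztop 0.005 circ [0.547 0.013] r 0.147 mean [0.549  0.0034]
```

Run:
```python
import cv2
a=cv2.imread('pics/top0.png')[150:280,100:500];cv2.imwrite('pics/t0c.png',cv2.resize(a,None,fx=2,fy=2,interpolation=3))
```

```text
(no output)
```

View pics/t0c.png

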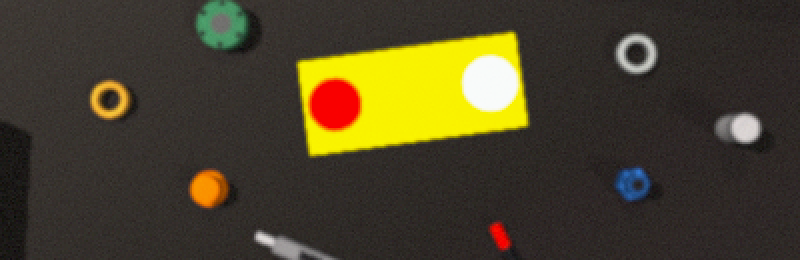

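View pics/scene0.png

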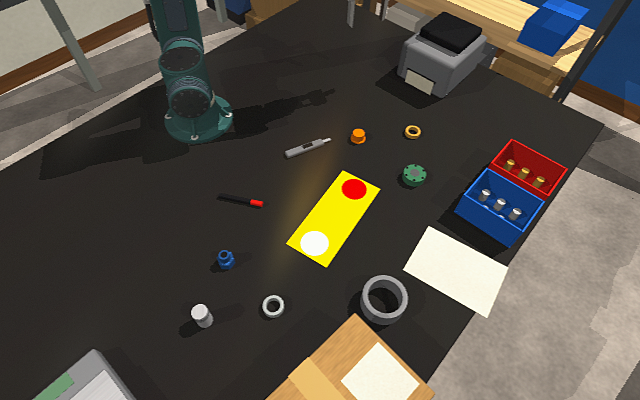

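Top view: red spot on the left at about (267,202), white on the right at (345,192). The flange is at (211,162), brass (155,200), orange cap (204,244), spacer (418,177), piston (471,214) and fitting (416,242). The scene view agrees with this.

```bash
cat >> h.py <<'E'
def go(x,y,z,yaw=1.737):
    o=get_obs();p=np.array(o['tool_pos']);M=rot(o['ee_rot'])
    d=M.T@(np.array([x,y,z])-p);G=R.from_euler('xyz',[np.pi,0,yaw]).as_matrix()
    rv=R.from_matrix(M.T@G).as_rotvec()
    print('t=%.1f'%o['time'],'TCP',np.round(p,4),'| tx %.4f ty %.4f tz %.4f | ax %.4f ay %.4f az %.4f'%(*d,*rv),'F',np.round(o['wrist_force'],1),'w %.4f'%o['width'])
E
python3 - <<'E'
from h import *
im,d=snapshot('scene');P=pts('scene',d)
m=(d>0)&(P[...,2]>.07)&(P[...,2]<.5)&(np.hypot(P[...,0],P[...,1])>.25)&(P[...,0]<.95)&(abs(P[...,1])<.7)
H,_,_=np.histogram2d(P[m][:,0],P[m][:,1],bins=[np.arange(0,1,.1),np.arange(-.7,.71,.1)]);print(H.astype(int))
im,d=snapshot('top');P=pts('top',d);w=P[145:180,190:235];i=im[145:180,190:235].astype(int)
g=(i[...,1]>i[...,0]+15)&(w[...,2]>.018);q=w[g];print('flange top cam',q.mean(0),cv2.minEnclosingCircle(q[:,:2].astype(np.float32)))
go(.627,.258,.10)
E
```

```text
[[   0    0    0    0    0    0    0    0    0    0    0    0    0    0]
 [   0    0    0    0    0    0    0    0    0    0    0    0    0    0]
 [   0    0    0    0    0    0    0    0    0    0    1  167  132    0]
 [   0    0    0    0    0    0    0    0    0    0    0    0  373  498]
 [   0    0    0    0    0    0    0    0    0    0    0    0  570  930]
 [   0    0    0    0    0    0    0    0    0    0    0    0  106  267]
 [   0    0    0    0    0    0    0    0    0    0    0    0    0    0]
 [   0    0   36 1455 1222  126    0    0    0   86  126   83    0    0]
 [   0    0    0  762 3027  214    0    0    0  169  304  147    0    0]]
flange top cam [0.62299267 0.25853123 0.02694047] ((0.5583900809288025, 0.13770383596420288), 0.16820833086967468)
t=1.1 TCP [0.2461 0.4919 0.2135] | tx -0.4453 ty -0.0388 tz 0.1135 | ax 0.0001 ay -0.0000 az 0.9408 F [ 0.5  0.4 -1.4] w 0.0940
```

```bash
python3 -c "
from h import *
go(.625,.258,.22,2.8)"
```

```text
t=1.1 TCP [0.2461 0.4919 0.2135] | tx -0.4435 ty -0.0397 tz -0.0065 | ax 0.0001 ay 0.0000 az -0.1222 F [ 0.5  0.4 -1.4] w 0.0940
```

Emit:
step_arm --steps '[{"jaw": 1,"tx": -0.05,"ty": 0,"tz": -0.01,"ax": 0,"ay": 0,"az": 0},{"jaw": 1,"tx": -0.1,"ty": -0.01,"tz": -0.01,"ax": 0,"ay": 0,"az": -0.03},{"jaw": 1,"tx": -0.15,"ty": -0.015,"tz": -0.01,"ax": 0,"ay": 0,"az": -0.06},{"jaw": 1,"tx": -0.2,"ty": -0.02,"tz": -0.01,"ax": 0,"ay": 0,"az": -0.09},{"jaw": 1,"tx": -0.25,"ty": -0.025,"tz": -0.01,"ax": 0,"ay": 0,"az": -0.122},{"jaw": 1,"tx": -0.3,"ty": -0.03,"tz": -0.01,"ax": 0,"ay": 0,"az": -0.122},{"jaw": 1,"tx": -0.35,"ty": -0.035,"tz": -0.01,"ax": 0,"ay": 0,"az": -0.122},{"jaw": 1,"tx": -0.4,"ty": -0.04,"tz": -0.01,"ax": 0,"ay": 0,"az": -0.122}]'

```text
time: 1.9
tool_pos: [0.5846, 0.2777, 0.2236]
ee_rot: [3.141, 0.0, 2.8]
wrist_force: [0.5, 1.0, -0.1]
width: 0.0939
```

```bash
python3 -c "
from h import *
go(.625,.258,.06,2.8)"
```

```text
t=1.9 TCP [0.5846 0.2777 0.2236] | tx -0.0447 ty -0.0051 tz 0.1636 | ax 0.0004 ay 0.0001 az -0.0003 F [ 0.5  1.  -0.1] w 0.0939
```

Emit:
step_arm --steps '[{"jaw": 1,"tx": -0.045,"ty": -0.005,"tz": 0.02,"ax": 0,"ay": 0,"az": 0},{"jaw": 1,"tx": -0.045,"ty": -0.005,"tz": 0.07,"ax": 0,"ay": 0,"az": 0},{"jaw": 1,"tx": -0.045,"ty": -0.005,"tz": 0.12,"ax": 0,"ay": 0,"az": 0},{"jaw": 1,"tx": -0.045,"ty": -0.005,"tz": 0.164,"ax": 0,"ay": 0,"az": 0},{"jaw": 1,"tx": -0.045,"ty": -0.005,"tz": 0.164,"ax": 0,"ay": 0,"az": 0}]'

```text
time: 2.4
tool_pos: [0.6197, 0.2559, 0.05]
ee_rot: [-3.131, -0.014, 2.799]
wrist_force: [-0.6, -0.5, -1.0]
width: 0.0941
```

```bash
python3 -c "
from h import *
go(.625,.258,.012,2.8)
im,d,P=look('scene',['flange_mid'])
cv2.imwrite('pics/f1.png',cv2.resize(im[80:230,300:520,::-1],None,fx=3,fy=3,interpolation=3))"
```

```text
t=2.4 TCP [0.6197 0.2559 0.05  ] | tx -0.0048 ty 0.0041 tz 0.0379 | ax -0.0102 ay -0.0139 az -0.0007 F [-0.6 -0.5 -1. ] w 0.0941
flange_mid 0.65 [402 165 426 186] n 417 ztop 0.025 circ [0.6261 0.2561] r 0.032 mean [0.6265 0.2563]
```

View pics/f1.png

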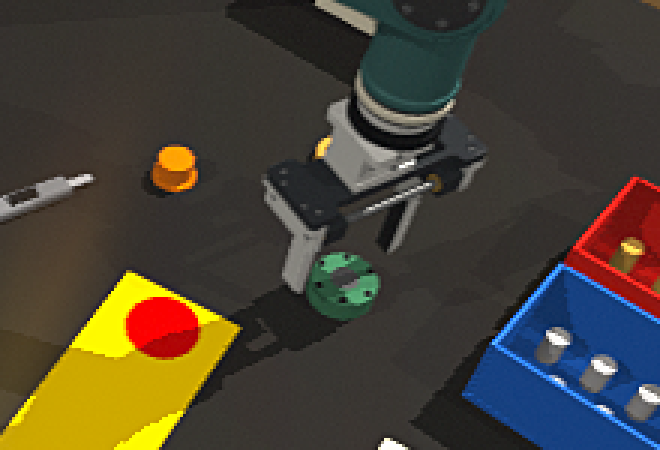

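The fingers straddle the flange: the finger tips are at about (295,290) and (390,250) in the crop, with the flange at (342,285) between them. Going down.

Emit:
step_arm --steps '[{"jaw": 1,"tx": -0.005,"ty": 0.004,"tz": 0.01,"ax": -0.01,"ay": -0.014,"az": 0},{"jaw": 1,"tx": -0.005,"ty": 0.004,"tz": 0.025,"ax": -0.01,"ay": -0.014,"az": 0},{"jaw": 1,"tx": -0.005,"ty": 0.004,"tz": 0.036,"ax": -0.01,"ay": -0.014,"az": 0},{"jaw": 1,"tx": -0.005,"ty": 0.004,"tz": 0.037,"ax": -0.01,"ay": -0.014,"az": 0},{"jaw": 0.5,"tx": -0.005,"ty": 0.004,"tz": 0.037,"ax": -0.01,"ay": -0.014,"az": 0},{"jaw": 0.3,"tx": -0.005,"ty": 0.004,"tz": 0.037,"ax": -0.01,"ay": -0.014,"az": 0},{"jaw": 0.3,"tx": -0.005,"ty": 0.004,"tz": 0.037,"ax": -0.01,"ay": -0.014,"az": 0},{"jaw": 0.3,"tx": -0.005,"ty": 0.004,"tz": 0.037,"ax": -0.01,"ay": -0.014,"az": 0}]'

```text
time: 3.3
tool_pos: [0.6314, 0.2601, 0.0231]
ee_rot: [3.132, 0.014, 2.8]
wrist_force: [-1.3, 0.5, 0.2]
width: 0.0657
```

```bash
python3 -c "
from h import *
go(.625,.258,.09,2.8)"
```

```text
t=3.3 TCP [0.6314 0.2601 0.0231] | tx 0.0044 ty -0.0035 tz -0.0670 | ax 0.0101 ay 0.0137 az -0.0003 F [-1.3  0.5  0.2] w 0.0657
```

Emit:
step_arm --steps '[{"jaw": 0.9,"tx": 0,"ty": 0,"tz": 0,"ax": 0,"ay": 0,"az": 0},{"jaw": 0.9,"tx": 0,"ty": 0,"tz": 0,"ax": 0,"ay": 0,"az": 0},{"jaw": 0.9,"tx": 0,"ty": 0,"tz": 0,"ax": 0,"ay": 0,"az": 0},{"jaw": 0.9,"tx": 0,"ty": 0,"tz": 0,"ax": 0,"ay": 0,"az": 0}]'

```text
time: 3.7
tool_pos: [0.6314, 0.2601, 0.023]
ee_rot: [3.132, 0.014, 2.8]
wrist_force: [0.3, 1.0, -0.0]
width: 0.0843
```

```bash
python3 -c "
from h import *
go(.625,.258,.012,2.8)"
```

```text
t=3.7 TCP [0.6314 0.2601 0.023 ] | tx 0.0055 ty -0.0042 tz 0.0109 | ax 0.0101 ay 0.0135 az -0.0003 F [ 0.3  1.  -0. ] w 0.0843
```

Emit:
step_arm --steps '[{"jaw": 0.9,"tx": 0.0055,"ty": -0.0042,"tz": 0.0,"ax": 0.01,"ay": 0.0135,"az": 0},{"jaw": 0.9,"tx": 0.0055,"ty": -0.0042,"tz": 0.0105,"ax": 0.01,"ay": 0.0135,"az": 0},{"jaw": 0.9,"tx": 0.0055,"ty": -0.0042,"tz": 0.0105,"ax": 0.01,"ay": 0.0135,"az": 0},{"jaw": 0.4,"tx": 0.0055,"ty": -0.0042,"tz": 0.0105,"ax": 0.01,"ay": 0.0135,"az": 0},{"jaw": 0.4,"tx": 0.0055,"ty": -0.0042,"tz": 0.0105,"ax": 0.01,"ay": 0.0135,"az": 0},{"jaw": 0.4,"tx": 0.0055,"ty": -0.0042,"tz": 0.0105,"ax": 0.01,"ay": 0.0135,"az": 0},{"jaw": 0.4,"tx": 0.0055,"ty": -0.0042,"tz": 0.0105,"ax": 0.01,"ay": 0.0135,"az": 0},{"jaw": 0.4,"tx": 0.0055,"ty": -0.0042,"tz": 0.0105,"ax": 0.01,"ay": 0.0135,"az": 0}]'

```text
time: 4.5
tool_pos: [0.6252, 0.2583, 0.0127]
ee_rot: [3.141, 0.001, 2.8]
wrist_force: [1.3, 1.1, -0.6]
width: 0.0616
```

```bash
python3 -c "
from h import *
go(.528,.114,.09)"
```

```text
t=4.5 TCP [0.6252 0.2583 0.0127] | tx 0.0432 ty -0.1685 tz -0.0775 | ax 0.0011 ay 0.0001 az 1.0627 F [ 1.3  1.1 -0.6] w 0.0616
```

Emit:
step_arm --steps '[{"jaw": 0.4,"tx": 0,"ty": 0,"tz": -0.03,"ax": 0,"ay": 0,"az": 0},{"jaw": 0.4,"tx": 0,"ty": 0,"tz": -0.05,"ax": 0,"ay": 0,"az": 0},{"jaw": 0.4,"tx": 0.01,"ty": -0.04,"tz": -0.06,"ax": 0,"ay": 0,"az": 0},{"jaw": 0.4,"tx": 0.02,"ty": -0.08,"tz": -0.06,"ax": 0,"ay": 0,"az": 0},{"jaw": 0.4,"tx": 0.03,"ty": -0.12,"tz": -0.06,"ax": 0,"ay": 0,"az": 0},{"jaw": 0.4,"tx": 0.04,"ty": -0.16,"tz": -0.06,"ax": 0,"ay": 0,"az": 0},{"jaw": 0.4,"tx": 0.043,"ty": -0.168,"tz": -0.06,"ax": 0,"ay": 0,"az": 0},{"jaw": 0.4,"tx": 0.043,"ty": -0.168,"tz": -0.06,"ax": 0,"ay": 0,"az": 0}]'

```text
time: 5.3
tool_pos: [0.5274, 0.1134, 0.0723]
ee_rot: [3.141, -0.0, 2.798]
wrist_force: [-0.2, -0.1, -2.8]
width: 0.061
```

```bash
python3 -c "
from h import *
look('scene',['flange_mid','red_spot'])
look('top',['flange_mid'])
go(.528,.1145,.016,2.8)"
```

```text
flange_mid 0.9 [345 163 362 186] n 382 ztop 0.085 circ [0.5277 0.1093] r 0.031 mean [0.5326 0.1106]
red_spot 0.79 [341 183 367 200] n 285 ztop 0.005 circ [0.5293 0.1131] r 0.035 mean [0.5336 0.1084]
t=5.5 TCP [0.5291 0.1154 0.0725] | tx 0.0008 ty -0.0013 tz 0.0565 | ax 0.0012 ay 0.0008 az 0.0010 F [-0.  -0.  -2.1] w 0.0614
```

Emit:
step_arm --steps '[{"jaw": 0.4,"tx": 0.001,"ty": -0.001,"tz": 0.02,"ax": 0,"ay": 0,"az": 0},{"jaw": 0.4,"tx": 0.001,"ty": -0.001,"tz": 0.04,"ax": 0,"ay": 0,"az": 0},{"jaw": 0.4,"tx": 0.001,"ty": -0.001,"tz": 0.054,"ax": 0,"ay": 0,"az": 0},{"jaw": 0.4,"tx": 0.001,"ty": -0.001,"tz": 0.056,"ax": 0,"ay": 0,"az": 0},{"jaw": 0.4,"tx": 0.001,"ty": -0.001,"tz": 0.056,"ax": 0,"ay": 0,"az": 0},{"jaw": 0.4,"tx": 0.001,"ty": -0.001,"tz": 0.056,"ax": 0,"ay": 0,"az": 0}]'

```text
time: 6.15
tool_pos: [0.5285, 0.115, 0.0172]
ee_rot: [3.14, 0.002, 2.801]
wrist_force: [-0.1, 0.7, -2.4]
width: 0.0615
```

```bash
python3 -c "
from h import *
look('scene',['flange_mid'])
go(.525,.3965,.09,1.737)"
```

```text
flange_mid 0.72 [346 177 363 197] n 311 ztop 0.031 circ [0.5324 0.1093] r 0.029 mean [0.5355 0.1093]
t=6.2 TCP [0.5286 0.1149 0.0174] | tx 0.0972 ty 0.2644 tz -0.0723 | ax 0.0029 ay 0.0011 az 1.0641 F [-0.3 -0.1 -2.3] w 0.0614
```

Emit:
step_arm --steps '[{"jaw": 0.4,"tx": 0,"ty": 0,"tz": 0.0018,"ax": 0,"ay": 0,"az": 0},{"jaw": 0.4,"tx": 0,"ty": 0,"tz": 0.0018,"ax": 0,"ay": 0,"az": 0},{"jaw": 0.8,"tx": 0,"ty": 0,"tz": 0.0018,"ax": 0,"ay": 0,"az": 0},{"jaw": 0.9,"tx": 0,"ty": 0,"tz": 0.0018,"ax": 0,"ay": 0,"az": 0},{"jaw": 0.9,"tx": 0,"ty": 0,"tz": 0.0018,"ax": 0,"ay": 0,"az": 0},{"jaw": 0.9,"tx": 0,"ty": 0,"tz": -0.04,"ax": 0,"ay": 0,"az": 0},{"jaw": 0.9,"tx": 0,"ty": 0,"tz": -0.09,"ax": 0,"ay": 0,"az": 0},{"jaw": 0.9,"tx": 0,"ty": 0,"tz": -0.1,"ax": 0,"ay": 0,"az": 0}]'

```text
time: 7.05
tool_pos: [0.5322, 0.1153, 0.1247]
ee_rot: [3.134, 0.014, 2.801]
wrist_force: [0.5, 0.1, -0.2]
width: 0.0841
```

Emit:
step_arm --steps '[{"jaw": 0.9,"tx": 0.015,"ty": 0.04,"tz": 0,"ax": 0,"ay": 0,"az": 0.13},{"jaw": 0.9,"tx": 0.03,"ty": 0.08,"tz": 0,"ax": 0,"ay": 0,"az": 0.26},{"jaw": 0.9,"tx": 0.045,"ty": 0.12,"tz": 0,"ax": 0,"ay": 0,"az": 0.4},{"jaw": 0.9,"tx": 0.06,"ty": 0.16,"tz": 0,"ax": 0,"ay": 0,"az": 0.53},{"jaw": 0.9,"tx": 0.075,"ty": 0.2,"tz": 0,"ax": 0,"ay": 0,"az": 0.66},{"jaw": 0.9,"tx": 0.09,"ty": 0.24,"tz": 0,"ax": 0,"ay": 0,"az": 0.8},{"jaw": 0.9,"tx": 0.097,"ty": 0.264,"tz": 0,"ax": 0,"ay": 0,"az": 0.93},{"jaw": 0.9,"tx": 0.097,"ty": 0.264,"tz": 0,"ax": 0,"ay": 0,"az": 1.06}]'

```text
time: 7.85
tool_pos: [0.5279, 0.4002, 0.1242]
ee_rot: [3.127, -0.001, 1.74]
wrist_force: [0.2, -0.2, 0.2]
width: 0.0846
```

```bash
python3 -c "
from h import *
for c in ['scene','top']: im,d,P=look(c,['flange_mid','red_spot','brass_ring_mid'])
s=snapshot('scene')[0]
cv2.imwrite('pics/f2.png',cv2.resize(s[80:230,300:520,::-1],None,fx=3,fy=3,interpolation=3))
go(.525,.3965,.05,1.737)"
```

```text
flange_mid 0.82 [336 176 364 196] n 457 ztop 0.028 circ [0.5287 0.111 ] r 0.032 mean [0.5292 0.1106]
red_spot 0.46 [362 188 366 199] n 26 ztop 0.006 circ [0.5583 0.1229] r 0.014 mean [0.5594 0.1229]
brass_ring_mid 0.46 [403 128 422 138] n 138 ztop 0.015 circ [0.5262 0.3964] r 0.024 mean [0.5282 0.3957]
brass_ring_mid 0.45 [264 297 286 319] n 261 ztop 0.020 circ [ 0.6051 -0.2679] r 0.023 mean [ 0.6065 -0.268 ]
flange_mid 0.57 [255 188 282 217] n 474 ztop 0.031 circ [0.5265 0.1131] r 0.031 mean [0.5262 0.1134]
red_spot 0.46 [279 191 281 198] n 10 ztop 0.005 circ [0.5433 0.0867] r 0.009 mean [0.5426 0.0866]
brass_ring_mid 0.61 [143 188 163 209] n 196 ztop 0.017 circ [0.524  0.3994] r 0.023 mean [0.5245 0.3991]
t=8.3 TCP [0.5291 0.3959 0.1255] | tx 0.0013 ty -0.0051 tz 0.0755 | ax 0.0157 ay 0.0001 az 0.0040 F [-1.  -0.1  0.2] w 0.0846
```

View pics/f2.png

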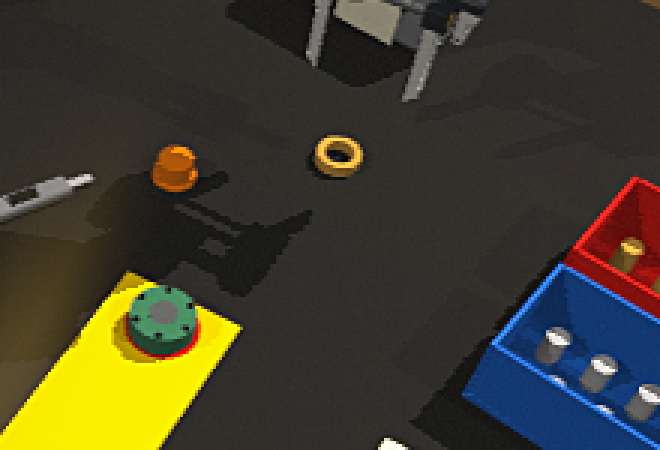

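The flange sits on the red spot, with an even red rim around (163,322) in the crop. The brass ring is at (338,157), below the open fingers.

Emit:
step_arm --steps '[{"jaw": 0.9,"tx": 0.003,"ty": -0.0045,"tz": 0.03,"ax": 0.015,"ay": 0,"az": 0.004},{"jaw": 0.9,"tx": 0.003,"ty": -0.0045,"tz": 0.06,"ax": 0.015,"ay": 0,"az": 0.004},{"jaw": 0.9,"tx": 0.003,"ty": -0.0045,"tz": 0.085,"ax": 0.015,"ay": 0,"az": 0.004},{"jaw": 0.9,"tx": 0.003,"ty": -0.0045,"tz": 0.085,"ax": 0.015,"ay": 0,"az": 0.004},{"jaw": 0.9,"tx": 0.003,"ty": -0.0045,"tz": 0.085,"ax": 0.015,"ay": 0,"az": 0.004}]'

```text
time: 8.8
tool_pos: [0.5255, 0.398, 0.0406]
ee_rot: [3.142, 0.0, 1.737]
wrist_force: [0.1, -0.1, 0.1]
width: 0.0845
```

```bash
python3 -c "
from h import *
s=snapshot('scene')[0]
go(.525,.398,.012,1.737)"
```

```text
t=8.8 TCP [0.5263 0.3986 0.042 ] | tx -0.0004 ty -0.0015 tz 0.0300 | ax 0.0027 ay -0.0008 az -0.0001 F [-0.7 -0.3 -0. ] w 0.0848
```

Emit:
step_arm --steps '[{"jaw": 0.9,"tx": 0,"ty": -0.001,"tz": 0.02,"ax": 0,"ay": 0,"az": 0},{"jaw": 0.9,"tx": 0,"ty": -0.001,"tz": 0.029,"ax": 0,"ay": 0,"az": 0},{"jaw": 0.9,"tx": 0,"ty": -0.001,"tz": 0.029,"ax": 0,"ay": 0,"az": 0},{"jaw": 0.3,"tx": 0,"ty": -0.001,"tz": 0.029,"ax": 0,"ay": 0,"az": 0},{"jaw": 0.3,"tx": 0,"ty": -0.001,"tz": 0.029,"ax": 0,"ay": 0,"az": 0},{"jaw": 0.3,"tx": 0,"ty": -0.001,"tz": 0.029,"ax": 0,"ay": 0,"az": 0},{"jaw": 0.3,"tx": 0,"ty": -0.001,"tz": 0.029,"ax": 0,"ay": 0,"az": 0},{"jaw": 0.3,"tx": 0,"ty": -0.001,"tz": 0.029,"ax": 0,"ay": 0,"az": 0}]'

```text
time: 9.65
tool_pos: [0.5257, 0.3986, 0.0134]
ee_rot: [3.138, -0.001, 1.737]
wrist_force: [1.2, 0.2, 0.9]
width: 0.048
```

Emit:
step_arm --steps '[{"jaw": 0.3,"tx": 0,"ty": 0,"tz": 0,"ax": 0,"ay": 0,"az": 0},{"jaw": 0.3,"tx": 0,"ty": 0,"tz": 0,"ax": 0,"ay": 0,"az": 0}]'

```text
time: 9.85
tool_pos: [0.5257, 0.3986, 0.0134]
ee_rot: [3.138, -0.001, 1.737]
wrist_force: [1.6, 0.8, 0.6]
width: 0.0454
```

```bash
python3 -c "
from h import *
look('top',['brass_ring_mid'])
go(.528,.1135,.085,1.737)"
```

```text
t=9.9 TCP [0.5257 0.3986 0.0135] | tx -0.2815 ty -0.0447 tz -0.0720 | ax 0.0037 ay -0.0010 az -0.0001 F [ 1.  -0.1 -0.1] w 0.0455
```

Emit:
step_arm --steps '[{"jaw": 0.3,"tx": 0,"ty": 0,"tz": -0.03,"ax": 0.004,"ay": 0,"az": 0},{"jaw": 0.3,"tx": -0.02,"ty": -0.003,"tz": -0.06,"ax": 0.004,"ay": 0,"az": 0},{"jaw": 0.3,"tx": -0.07,"ty": -0.01,"tz": -0.072,"ax": 0.004,"ay": 0,"az": 0},{"jaw": 0.3,"tx": -0.12,"ty": -0.02,"tz": -0.072,"ax": 0.004,"ay": 0,"az": 0},{"jaw": 0.3,"tx": -0.17,"ty": -0.027,"tz": -0.072,"ax": 0.004,"ay": 0,"az": 0},{"jaw": 0.3,"tx": -0.22,"ty": -0.035,"tz": -0.072,"ax": 0.004,"ay": 0,"az": 0},{"jaw": 0.3,"tx": -0.26,"ty": -0.042,"tz": -0.072,"ax": 0.004,"ay": 0,"az": 0},{"jaw": 0.3,"tx": -0.2815,"ty": -0.0447,"tz": -0.072,"ax": 0.004,"ay": 0,"az": 0}]'

```text
time: 10.75
tool_pos: [0.5272, 0.11, 0.0847]
ee_rot: [-3.14, 0.0, 1.734]
wrist_force: [0.7, 1.1, -1.4]
width: 0.0454
```

Emit:
step_arm --steps '[{"jaw": 0.3,"tx": 0,"ty": 0,"tz": 0,"ax": 0,"ay": 0,"az": 0},{"jaw": 0.3,"tx": 0,"ty": 0,"tz": 0,"ax": 0,"ay": 0,"az": 0}]'

```text
time: 10.95
tool_pos: [0.5269, 0.1098, 0.0845]
ee_rot: [-3.14, -0.001, 1.732]
wrist_force: [0.1, 0.4, -0.5]
width: 0.0456
```

```bash
python3 -c "
from h import *
look('top',['brass_ring_mid','flange_mid'])
im,d,P=look('scene',['brass_ring_mid','flange_mid'])
cv2.imwrite('pics/b1.png',cv2.resize(im[130:230,290:420,::-1],None,fx=5,fy=5,interpolation=3))
go(.528,.1135,.042,1.737)"
```

```text
flange_mid 0.49 [409 172 426 188] n 125 ztop 0.021 circ [ 0.601  -0.2648] r 0.024 mean [ 0.6005 -0.2649]
flange_mid 0.27 [332 178 357 204] n 551 ztop 0.007 circ [ 0.5602 -0.0802] r 0.034 mean [ 0.5604 -0.0806]
brass_ring_mid 0.6 [344 166 364 180] n 145 ztop 0.086 circ [0.5254 0.1088] r 0.023 mean [0.5237 0.1079]
flange_mid 0.73 [215 246 235 268] n 290 ztop 0.043 circ [ 0.4397 -0.2657] r 0.014 mean [ 0.4399 -0.2659]
flange_mid 0.58 [340 179 364 196] n 377 ztop 0.029 circ [0.5298 0.1091] r 0.032 mean [0.5327 0.1062]
t=11.2 TCP [0.5271 0.1111 0.0846] | tx 0.0022 ty 0.0013 tz 0.0426 | ax -0.0017 ay -0.0001 az -0.0013 F [ 0.7  0.3 -0.4] w 0.0452
```

View pics/b1.png

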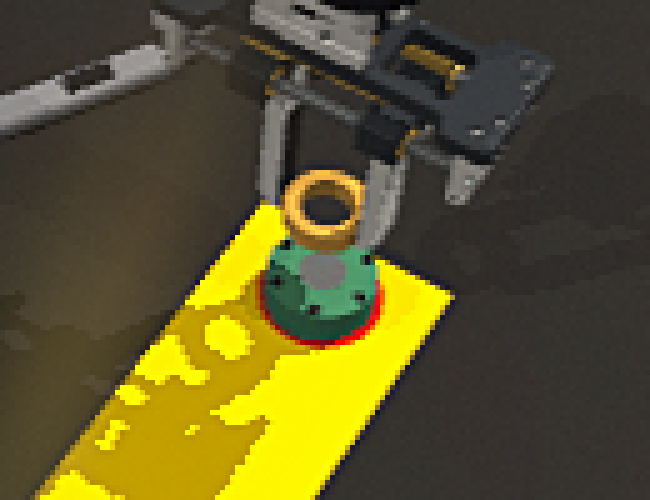

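The brass ring is held level above the flange, at about (325,208) in the crop with the flange at (322,270). It needs a 2–3 mm correction before I lower it.

Emit:
step_arm --steps '[{"jaw": 0.3,"tx": 0.0018,"ty": 0.0025,"tz": 0.015,"ax": 0,"ay": 0,"az": 0},{"jaw": 0.3,"tx": 0.0018,"ty": 0.0025,"tz": 0.03,"ax": 0,"ay": 0,"az": 0},{"jaw": 0.3,"tx": 0.0018,"ty": 0.0025,"tz": 0.04,"ax": 0,"ay": 0,"az": 0},{"jaw": 0.3,"tx": 0.0018,"ty": 0.0025,"tz": 0.0425,"ax": 0,"ay": 0,"az": 0},{"jaw": 0.3,"tx": 0.0018,"ty": 0.0025,"tz": 0.0425,"ax": 0,"ay": 0,"az": 0},{"jaw": 0.3,"tx": 0.0018,"ty": 0.0025,"tz": 0.0425,"ax": 0,"ay": 0,"az": 0}]'

```text
time: 11.85
tool_pos: [0.5294, 0.1132, 0.0421]
ee_rot: [-3.14, 0.0, 1.736]
wrist_force: [-0.6, 0.2, -1.1]
width: 0.0451
```

```bash
python3 -c "
from h import *
look('scene',['brass_ring_mid','flange_mid'])
go(.5293,.1133,.0405,1.737)"
```

```text
brass_ring_mid 0.6 [345 173 363 188] n 169 ztop 0.044 circ [0.53   0.1109] r 0.024 mean [0.5277 0.1103]
flange_mid 0.68 [344 174 361 189] n 136 ztop 0.044 circ [0.5287 0.1119] r 0.023 mean [0.5247 0.1091]
flange_mid 0.63 [340 180 364 197] n 214 ztop 0.028 circ [0.5319 0.1046] r 0.027 mean [0.5325 0.099 ]
t=12.0 TCP [0.5296 0.1132 0.0425] | tx 0.0001 ty -0.0003 tz 0.0020 | ax -0.0008 ay 0.0000 az -0.0015 F [-0.4 -0.4 -1.2] w 0.0452
```

Centred within about 1 mm, so I lower the last bit, release and lift.

Emit:
step_arm --steps '[{"jaw": 0.3,"tx": 0,"ty": -0.0005,"tz": 0.0018,"ax": 0,"ay": 0,"az": 0},{"jaw": 0.3,"tx": 0,"ty": -0.0005,"tz": 0.0018,"ax": 0,"ay": 0,"az": 0},{"jaw": 0.65,"tx": 0,"ty": -0.0005,"tz": 0.0018,"ax": 0,"ay": 0,"az": 0},{"jaw": 0.65,"tx": 0,"ty": -0.0005,"tz": 0.0018,"ax": 0,"ay": 0,"az": 0},{"jaw": 0.65,"tx": 0,"ty": -0.0005,"tz": 0.0018,"ax": 0,"ay": 0,"az": 0},{"jaw": 0.65,"tx": 0,"ty": -0.0005,"tz": -0.02,"ax": 0,"ay": 0,"az": 0},{"jaw": 0.65,"tx": 0,"ty": -0.0005,"tz": -0.06,"ax": 0,"ay": 0,"az": 0},{"jaw": 0.65,"tx": 0,"ty": -0.0005,"tz": -0.1,"ax": 0,"ay": 0,"az": 0}]'

```text
time: 12.8
tool_pos: [0.5285, 0.1131, 0.1429]
ee_rot: [-3.139, -0.0, 1.736]
wrist_force: [-0.0, 0.4, 0.3]
width: 0.0609
```

Emit:
step_arm --steps '[{"jaw": 0.65,"tx": -0.05,"ty": 0,"tz": 0,"ax": 0,"ay": 0,"az": 0},{"jaw": 0.65,"tx": -0.1,"ty": 0,"tz": 0,"ax": 0,"ay": 0,"az": 0},{"jaw": 0.65,"tx": -0.15,"ty": 0,"tz": 0,"ax": 0,"ay": 0,"az": 0},{"jaw": 0.65,"tx": -0.2,"ty": -0.02,"tz": 0,"ax": 0,"ay": 0,"az": 0},{"jaw": 0.65,"tx": -0.25,"ty": -0.03,"tz": 0,"ax": 0,"ay": 0,"az": 0},{"jaw": 0.65,"tx": -0.3,"ty": -0.05,"tz": 0,"ax": 0,"ay": 0,"az": 0},{"jaw": 0.65,"tx": -0.34,"ty": -0.08,"tz": 0,"ax": 0,"ay": 0,"az": 0},{"jaw": 0.65,"tx": -0.34,"ty": -0.1,"tz": 0,"ax": 0,"ay": 0,"az": 0}]'

```text
time: 13.6
tool_pos: [0.4846, -0.2431, 0.143]
ee_rot: [-3.138, 0.002, 1.731]
wrist_force: [-0.5, 0.7, 1.2]
width: 0.0613
```

Emit:
step_arm --steps '[{"jaw": 0.65,"tx": 0,"ty": 0,"tz": 0,"ax": 0,"ay": 0,"az": 0},{"jaw": 0.65,"tx": 0,"ty": 0,"tz": 0,"ax": 0,"ay": 0,"az": 0},{"jaw": 0.65,"tx": 0,"ty": 0,"tz": 0,"ax": 0,"ay": 0,"az": 0}]'

```text
time: 13.9
tool_pos: [0.4854, -0.2423, 0.1432]
ee_rot: [-3.139, 0.002, 1.732]
wrist_force: [0.9, 0.5, -0.7]
width: 0.0613
```

```bash
python3 -c "
from h import *
for c in ['scene','top']:
  im,d,P=look(c,['brass_ring_mid','flange_mid','fitting_mid'])
  cv2.imwrite('pics/c_%s.png'%c,cv2.resize(im[130:300,190:430,::-1],None,fx=3,fy=3,interpolation=3))
go(.4395,-.265,.1,1.737)"
```

```text
brass_ring_mid 0.65 [344 176 364 192] n 194 ztop 0.042 circ [0.5289 0.1126] r 0.023 mean [0.5294 0.1111]
flange_mid 0.54 [340 179 363 194] n 328 ztop 0.038 circ [0.5322 0.1068] r 0.022 mean [0.5394 0.1072]
fitting_mid 0.75 [217 250 232 266] n 245 ztop 0.043 circ [ 0.4402 -0.266 ] r 0.013 mean [ 0.4405 -0.2661]
brass_ring_mid 0.46 [252 194 277 212] n 141 ztop 0.044 circ [0.5257 0.1144] r 0.022 mean [0.5238 0.1123]
flange_mid 0.71 [256 188 280 214] n 246 ztop 0.032 circ [0.5266 0.1135] r 0.030 mean [0.5266 0.1098]
fitting_mid 0.54 [405 238 418 246] n 49 ztop 0.033 circ [ 0.445  -0.2535] r 0.003 mean [ 0.445  -0.2535]
fitting_mid 0.22 [330 178 358 204] n 585 ztop 0.007 circ [ 0.5604 -0.0803] r 0.036 mean [ 0.5588 -0.0813]
t=14.3 TCP [ 0.4849 -0.2426  0.143 ] | tx -0.0147 ty -0.0482 tz 0.0431 | ax -0.0033 ay 0.0016 az -0.0049 F [-1.   0.2  0.6] w 0.0610
```

View pics/c_scene.png

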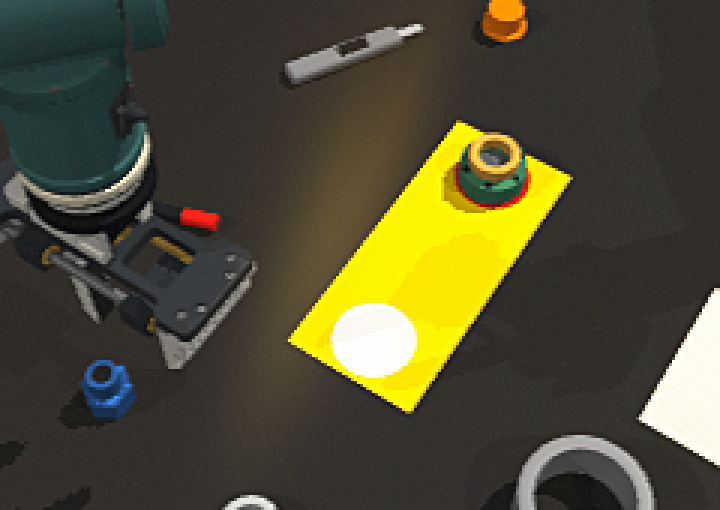

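The brass ring sits on the flange at (495,155) in the crop, centred and with its top at z = 0.042. The fitting stands clear at (107,390).

Emit:
step_arm --steps '[{"jaw": 0.65,"tx": -0.0145,"ty": -0.0485,"tz": 0,"ax": -0.003,"ay": 0.002,"az": -0.005},{"jaw": 0.65,"tx": -0.0145,"ty": -0.0485,"tz": 0.03,"ax": -0.003,"ay": 0.002,"az": -0.005},{"jaw": 0.65,"tx": -0.0145,"ty": -0.0485,"tz": 0.07,"ax": -0.003,"ay": 0.002,"az": -0.005},{"jaw": 0.65,"tx": -0.0145,"ty": -0.0485,"tz": 0.08,"ax": -0.003,"ay": 0.002,"az": -0.005},{"jaw": 0.65,"tx": -0.0145,"ty": -0.0485,"tz": 0.08,"ax": -0.003,"ay": 0.002,"az": -0.005},{"jaw": 0.65,"tx": -0.0145,"ty": -0.0485,"tz": 0.08,"ax": -0.003,"ay": 0.002,"az": -0.005}]'

```text
time: 14.9
tool_pos: [0.4401, -0.2654, 0.0645]
ee_rot: [3.141, 0.001, 1.738]
wrist_force: [1.2, 0.1, 0.1]
width: 0.0614
```

```bash
python3 -c "
from h import *
im,d,P=look('scene',['fitting_mid'])
cv2.imwrite('pics/d1.png',cv2.resize(im[190:300,150:290,::-1],None,fx=4,fy=4,interpolation=3))
go(.439,-.2645,.034,1.737)"
```

```text
fitting_mid 0.72 [212 253 232 268] n 176 ztop 0.044 circ [ 0.4423 -0.27  ] r 0.011 mean [ 0.4428 -0.27  ]
t=15.0 TCP [ 0.4406 -0.2658  0.0654] | tx 0.0016 ty -0.0014 tz 0.0314 | ax 0.0024 ay 0.0025 az 0.0005 F [0.7 0.2 0.6] w 0.0615
```

View pics/d1.png

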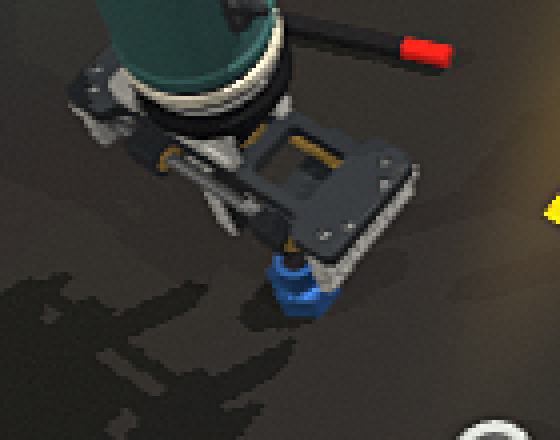

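Emit:
step_arm --steps '[{"jaw": 0.65,"tx": 0.001,"ty": -0.001,"tz": 0.015,"ax": 0,"ay": 0,"az": 0},{"jaw": 0.65,"tx": 0.001,"ty": -0.001,"tz": 0.03,"ax": 0,"ay": 0,"az": 0},{"jaw": 0.65,"tx": 0.001,"ty": -0.001,"tz": 0.031,"ax": 0,"ay": 0,"az": 0},{"jaw": 0.45,"tx": 0.001,"ty": -0.001,"tz": 0.031,"ax": 0,"ay": 0,"az": 0},{"jaw": 0.4,"tx": 0.001,"ty": -0.001,"tz": 0.031,"ax": 0,"ay": 0,"az": 0},{"jaw": 0.4,"tx": 0.001,"ty": -0.001,"tz": 0.031,"ax": 0,"ay": 0,"az": 0}]'

```text
time: 15.6
tool_pos: [0.4403, -0.2655, 0.0356]
ee_rot: [3.138, 0.004, 1.738]
wrist_force: [0.2, -0.4, 0.5]
width: 0.0405
```

```bash
python3 -c "
from h import *
im,d,P=look('scene',['fitting_mid'])
cv2.imwrite('pics/d2.png',cv2.resize(im[230:290,180:270,::-1],None,fx=7,fy=7,interpolation=3))
go(.439,-.2645,.034,1.737)"
```

```text
fitting_mid 0.42 [217 256 226 268] n 115 ztop 0.060 circ [ 0.4641 -0.2739] r 0.000 mean [ 0.4641 -0.2739]
t=15.7 TCP [ 0.44   -0.2653  0.0352] | tx 0.0010 ty -0.0008 tz 0.0012 | ax 0.0034 ay 0.0036 az 0.0006 F [ 0.6 -0.6 -0.2] w 0.0377
```

View pics/d2.png

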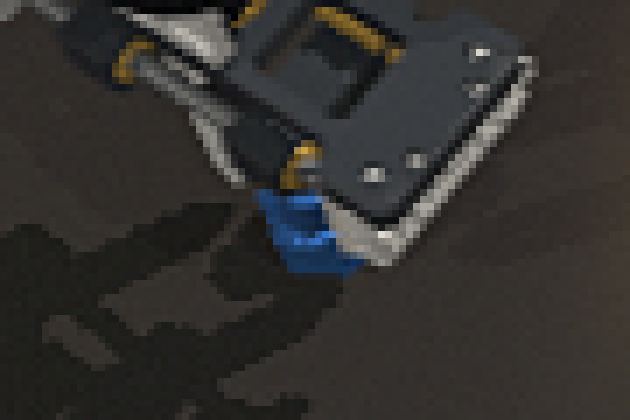

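The fitting is between the fingers, with the hexagon at (310,250) in the crop and the fingers above it at neck height. Closing, then lifting.

Emit:
step_arm --steps '[{"jaw": 0.3,"tx": 0.001,"ty": -0.001,"tz": 0.0005,"ax": 0.003,"ay": 0.003,"az": 0},{"jaw": 0.2,"tx": 0.001,"ty": -0.001,"tz": 0.0005,"ax": 0.003,"ay": 0.003,"az": 0},{"jaw": 0.1,"tx": 0.001,"ty": -0.001,"tz": 0.0005,"ax": 0.003,"ay": 0.003,"az": 0},{"jaw": 0.1,"tx": 0.001,"ty": -0.001,"tz": 0.0005,"ax": 0.003,"ay": 0.003,"az": 0},{"jaw": 0.1,"tx": 0.001,"ty": -0.001,"tz": 0.0005,"ax": 0.003,"ay": 0.003,"az": 0},{"jaw": 0.1,"tx": 0.001,"ty": -0.001,"tz": 0.0005,"ax": 0.003,"ay": 0.003,"az": 0},{"jaw": 0.1,"tx": 0.001,"ty": -0.001,"tz": 0.0005,"ax": 0.003,"ay": 0.003,"az": 0}]'

```text
time: 16.4
tool_pos: [0.439, -0.2646, 0.0349]
ee_rot: [3.141, 0.001, 1.738]
wrist_force: [0.4, 0.7, 2.9]
width: 0.0253
```

Emit:
step_arm --steps '[{"jaw": 0.1,"tx": 0,"ty": 0,"tz": 0,"ax": 0,"ay": 0,"az": 0},{"jaw": 0.1,"tx": 0,"ty": 0,"tz": 0,"ax": 0,"ay": 0,"az": 0}]'

```text
time: 16.6
tool_pos: [0.439, -0.2646, 0.0349]
ee_rot: [3.141, 0.001, 1.738]
wrist_force: [0.1, 1.3, 1.9]
width: 0.0253
```

```bash
python3 -c "
from h import *
go(.5612,-.0833,.085,1.737)"
```

```text
t=16.6 TCP [ 0.439  -0.2646  0.0349] | tx 0.1585 ty 0.1507 tz -0.0501 | ax 0.0008 ay 0.0010 az 0.0006 F [0.1 1.3 1.9] w 0.0253
```

Emit:
step_arm --steps '[{"jaw": 0.1,"tx": 0,"ty": 0,"tz": -0.02,"ax": 0,"ay": 0,"az": 0},{"jaw": 0.1,"tx": 0.01,"ty": 0.01,"tz": -0.04,"ax": 0,"ay": 0,"az": 0},{"jaw": 0.1,"tx": 0.04,"ty": 0.04,"tz": -0.05,"ax": 0,"ay": 0,"az": 0},{"jaw": 0.1,"tx": 0.075,"ty": 0.07,"tz": -0.05,"ax": 0,"ay": 0,"az": 0},{"jaw": 0.1,"tx": 0.11,"ty": 0.105,"tz": -0.05,"ax": 0,"ay": 0,"az": 0},{"jaw": 0.1,"tx": 0.14,"ty": 0.135,"tz": -0.05,"ax": 0,"ay": 0,"az": 0},{"jaw": 0.1,"tx": 0.1585,"ty": 0.151,"tz": -0.05,"ax": 0,"ay": 0,"az": 0},{"jaw": 0.1,"tx": 0.1585,"ty": 0.151,"tz": -0.05,"ax": 0,"ay": 0,"az": 0}]'

```text
time: 17.4
tool_pos: [0.5622, -0.0802, 0.0838]
ee_rot: [-3.141, -0.001, 1.742]
wrist_force: [0.4, -0.9, -0.5]
width: 0.0253
```

Emit:
step_arm --steps '[{"jaw": 0.1,"tx": 0,"ty": 0,"tz": 0.02,"ax": 0,"ay": 0,"az": 0},{"jaw": 0.1,"tx": 0,"ty": 0,"tz": 0.03,"ax": 0,"ay": 0,"az": 0},{"jaw": 0.1,"tx": 0,"ty": 0,"tz": 0.03,"ax": 0,"ay": 0,"az": 0},{"jaw": 0.1,"tx": 0,"ty": 0,"tz": 0.03,"ax": 0,"ay": 0,"az": 0}]'

```text
time: 17.8
tool_pos: [0.5616, -0.081, 0.0535]
ee_rot: [-3.14, -0.001, 1.741]
wrist_force: [0.2, 0.0, -1.1]
width: 0.0253
```

```bash
python3 -c "
from h import *
im,d,P=look('scene',['fitting_mid','white_spot'])
cv2.imwrite('pics/e1.png',cv2.resize(im[190:280,260:380,::-1],None,fx=5,fy=5,interpolation=3))
go(.5612,-.083,.039,1.737)"
```

```text
fitting_mid 0.49 [306 227 318 242] n 193 ztop 0.061 circ [ 0.5603 -0.0846] r 0.012 mean [ 0.5596 -0.086 ]
white_spot 0.7 [303 235 329 258] n 360 ztop 0.006 circ [ 0.564  -0.0852] r 0.036 mean [ 0.5691 -0.0931]
t=17.9 TCP [ 0.5627 -0.0809  0.0548] | tx -0.0018 ty -0.0018 tz 0.0158 | ax 0.0012 ay 0.0003 az 0.0043 F [ 0.1 -0.  -0.6] w 0.0250
```

View pics/e1.png

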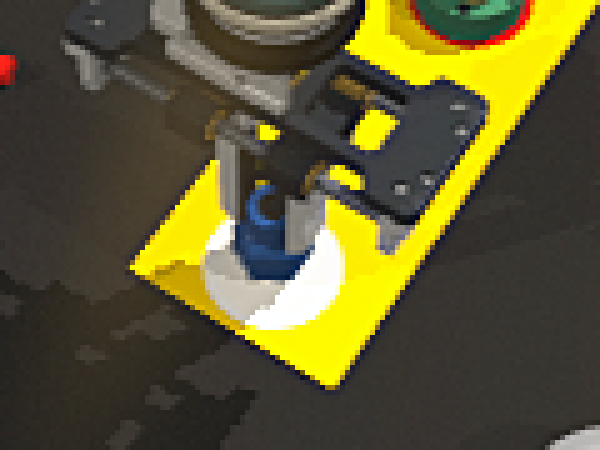

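The fitting hangs upright over the white disc: fitting at about (270,240) in the crop, disc centre at about (273,270). The error is about 2 mm. Lowering and releasing.

Emit:
step_arm --steps '[{"jaw": 0.1,"tx": -0.001,"ty": 0,"tz": 0.01,"ax": 0,"ay": 0,"az": 0},{"jaw": 0.1,"tx": -0.001,"ty": 0,"tz": 0.015,"ax": 0,"ay": 0,"az": 0},{"jaw": 0.1,"tx": -0.001,"ty": 0,"tz": 0.0157,"ax": 0,"ay": 0,"az": 0},{"jaw": 0.1,"tx": -0.001,"ty": 0,"tz": 0.0157,"ax": 0,"ay": 0,"az": 0}]'

```text
time: 18.35
tool_pos: [0.5625, -0.0818, 0.0386]
ee_rot: [3.141, -0.0, 1.741]
wrist_force: [-0.3, -0.6, -0.5]
width: 0.0252
```

```bash
python3 -c "
from h import *
go(.5612,-.083,.0385,1.737)"
```

```text
t=18.4 TCP [ 0.5625 -0.0818  0.0386] | tx -0.0010 ty -0.0015 tz 0.0001 | ax 0.0003 ay -0.0001 az 0.0043 F [-0.3 -0.6 -0.5] w 0.0252
```

Emit:
step_arm --steps '[{"jaw": 0.4,"tx": 0,"ty": 0,"tz": 0.0005,"ax": 0,"ay": 0,"az": 0},{"jaw": 0.55,"tx": 0,"ty": 0,"tz": 0.0005,"ax": 0,"ay": 0,"az": 0},{"jaw": 0.55,"tx": 0,"ty": 0,"tz": 0.0005,"ax": 0,"ay": 0,"az": 0},{"jaw": 0.55,"tx": 0,"ty": 0,"tz": 0.0005,"ax": 0,"ay": 0,"az": 0},{"jaw": 0.65,"tx": 0,"ty": 0,"tz": -0.03,"ax": 0,"ay": 0,"az": 0},{"jaw": 0.65,"tx": 0,"ty": 0,"tz": -0.07,"ax": 0,"ay": 0,"az": 0},{"jaw": 0.65,"tx": 0,"ty": 0,"tz": -0.1,"ax": 0,"ay": 0,"az": 0},{"jaw": 0.65,"tx": 0,"ty": 0,"tz": -0.1,"ax": 0,"ay": 0,"az": 0}]'

```text
time: 19.15
tool_pos: [0.5658, -0.0826, 0.1449]
ee_rot: [3.131, 0.005, 1.741]
wrist_force: [-0.5, -1.0, 0.6]
width: 0.0613
```

```bash
python3 -c "
from h import *
look('scene',['fitting_mid','white_spot'])
go(.512,-.389,.13,1.737)"
```

```text
fitting_mid 0.71 [304 231 324 249] n 268 ztop 0.046 circ [ 0.5627 -0.0842] r 0.013 mean [ 0.5629 -0.084 ]
white_spot 0.83 [302 231 328 257] n 345 ztop 0.007 circ [ 0.563  -0.0845] r 0.036 mean [ 0.5676 -0.0906]
t=19.3 TCP [ 0.562  -0.0817  0.1376] | tx -0.2944 ty -0.1014 tz 0.0075 | ax -0.0010 ay -0.0006 az 0.0043 F [-0.7  0.3 -0.6] w 0.0615
```

Fitting is centred on white (under 1 mm), top at 0.046. Now the piston.

Emit:
step_arm --steps '[{"jaw": 0.75,"tx": -0.045,"ty": -0.015,"tz": 0,"ax": 0,"ay": 0,"az": 0},{"jaw": 0.75,"tx": -0.09,"ty": -0.03,"tz": 0,"ax": 0,"ay": 0,"az": 0},{"jaw": 0.75,"tx": -0.135,"ty": -0.046,"tz": 0,"ax": 0,"ay": 0,"az": 0},{"jaw": 0.75,"tx": -0.18,"ty": -0.062,"tz": 0,"ax": 0,"ay": 0,"az": 0},{"jaw": 0.75,"tx": -0.225,"ty": -0.077,"tz": 0,"ax": 0,"ay": 0,"az": 0},{"jaw": 0.75,"tx": -0.265,"ty": -0.09,"tz": 0,"ax": 0,"ay": 0,"az": 0.004},{"jaw": 0.75,"tx": -0.294,"ty": -0.101,"tz": 0,"ax": 0,"ay": 0,"az": 0.004},{"jaw": 0.75,"tx": -0.294,"ty": -0.101,"tz": 0,"ax": 0,"ay": 0,"az": 0.004}]'

```text
time: 20.1
tool_pos: [0.5097, -0.3918, 0.1338]
ee_rot: [-3.136, -0.004, 1.732]
wrist_force: [0.6, 0.4, -0.3]
width: 0.0703
```

Emit:
step_arm --steps '[{"jaw": 0.75,"tx": 0,"ty": 0,"tz": 0.02,"ax": 0,"ay": 0,"az": 0},{"jaw": 0.75,"tx": 0,"ty": 0,"tz": 0.05,"ax": 0,"ay": 0,"az": 0},{"jaw": 0.75,"tx": 0,"ty": 0,"tz": 0.05,"ax": 0,"ay": 0,"az": 0},{"jaw": 0.75,"tx": 0,"ty": 0,"tz": 0.05,"ax": 0,"ay": 0,"az": 0},{"jaw": 0.75,"tx": 0,"ty": 0,"tz": 0.05,"ax": 0,"ay": 0,"az": 0}]'

```text
time: 20.6
tool_pos: [0.5101, -0.3915, 0.0851]
ee_rot: [-3.138, -0.002, 1.733]
wrist_force: [-0.3, -0.3, -0.3]
width: 0.0708
```

```bash
python3 -c "
from h import *
im,d,P=look('scene',['piston_mid'])
cv2.imwrite('pics/p1.png',cv2.resize(im[230:350,130:290,::-1],None,fx=4,fy=4,interpolation=3))
go(.512,-.389,.03,1.737)"
```

```text
t=20.7 TCP [ 0.5104 -0.392   0.0858] | tx 0.0026 ty 0.0023 tz 0.0558 | ax -0.0031 ay -0.0010 az -0.0044 F [ 0.5  0.4 -0.7] w 0.0704
```

View pics/p1.png

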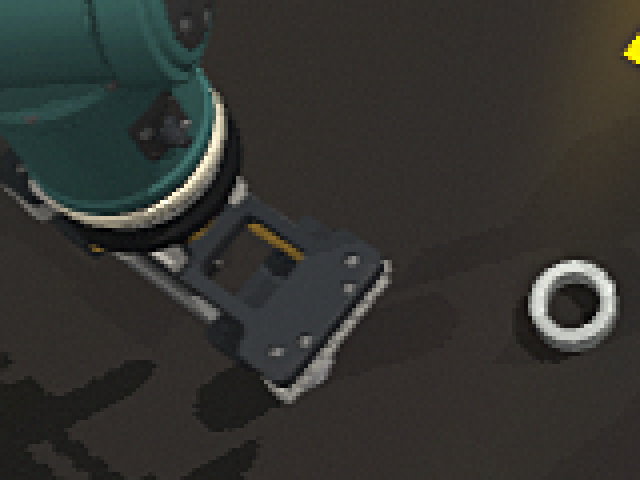

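The piston is hidden behind the gripper here, and the spacer at (572,305) in the crop is well clear. I'll go by the measured position, which has 18 mm of clearance on each side.

Emit:
step_arm --steps '[{"jaw": 0.75,"tx": 0.0026,"ty": 0.002,"tz": 0,"ax": -0.003,"ay": 0,"az": 0},{"jaw": 0.75,"tx": 0.0026,"ty": 0.002,"tz": 0.02,"ax": -0.003,"ay": 0,"az": 0},{"jaw": 0.75,"tx": 0.0026,"ty": 0.002,"tz": 0.04,"ax": -0.003,"ay": 0,"az": 0},{"jaw": 0.75,"tx": 0.0026,"ty": 0.002,"tz": 0.054,"ax": -0.003,"ay": 0,"az": 0},{"jaw": 0.55,"tx": 0.0026,"ty": 0.002,"tz": 0.056,"ax": -0.003,"ay": 0,"az": 0},{"jaw": 0.4,"tx": 0.0026,"ty": 0.002,"tz": 0.056,"ax": -0.003,"ay": 0,"az": 0},{"jaw": 0.2,"tx": 0.0026,"ty": 0.002,"tz": 0.056,"ax": -0.003,"ay": 0,"az": 0},{"jaw": 0.2,"tx": 0.0026,"ty": 0.002,"tz": 0.056,"ax": -0.003,"ay": 0,"az": 0}]'

```text
time: 21.5
tool_pos: [0.5125, -0.3897, 0.0313]
ee_rot: [3.14, 0.001, 1.733]
wrist_force: [0.7, -0.1, -0.2]
width: 0.0421
```

Emit:
step_arm --steps '[{"jaw": 0.2,"tx": 0,"ty": 0,"tz": 0,"ax": 0,"ay": 0,"az": 0},{"jaw": 0.2,"tx": 0,"ty": 0,"tz": 0,"ax": 0,"ay": 0,"az": 0},{"jaw": 0.2,"tx": 0,"ty": 0,"tz": 0,"ax": 0,"ay": 0,"az": 0},{"jaw": 0.2,"tx": 0,"ty": 0,"tz": 0,"ax": 0,"ay": 0,"az": 0}]'

```text
time: 21.9
tool_pos: [0.5129, -0.39, 0.0321]
ee_rot: [3.139, 0.002, 1.733]
wrist_force: [-0.2, 0.2, 1.7]
width: 0.0335
```

```bash
python3 -c "
from h import *
go(.545,.0158,.14,1.737)"
```

```text
t=21.9 TCP [ 0.5129 -0.39    0.0321] | tx 0.3951 ty 0.0973 tz -0.1085 | ax 0.0024 ay 0.0021 az -0.0044 F [-0.2  0.2  1.7] w 0.0335
```

Emit:
step_arm --steps '[{"jaw": 0.2,"tx": 0,"ty": 0,"tz": -0.03,"ax": 0.002,"ay": 0.002,"az": -0.004},{"jaw": 0.2,"tx": 0,"ty": 0,"tz": -0.07,"ax": 0.002,"ay": 0.002,"az": -0.004},{"jaw": 0.2,"tx": 0.02,"ty": 0.005,"tz": -0.1,"ax": 0.002,"ay": 0.002,"az": -0.004},{"jaw": 0.2,"tx": 0.05,"ty": 0.012,"tz": -0.108,"ax": 0.002,"ay": 0.002,"az": -0.004},{"jaw": 0.2,"tx": 0.09,"ty": 0.022,"tz": -0.108,"ax": 0.002,"ay": 0.002,"az": -0.004},{"jaw": 0.2,"tx": 0.13,"ty": 0.032,"tz": -0.108,"ax": 0.002,"ay": 0.002,"az": -0.004},{"jaw": 0.2,"tx": 0.17,"ty": 0.042,"tz": -0.108,"ax": 0.002,"ay": 0.002,"az": -0.004},{"jaw": 0.2,"tx": 0.2,"ty": 0.05,"tz": -0.108,"ax": 0.002,"ay": 0.002,"az": -0.004}]'

```text
time: 22.7
tool_pos: [0.5289, -0.1818, 0.1387]
ee_rot: [-3.14, -0.002, 1.737]
wrist_force: [0.3, -0.1, -1.8]
width: 0.0332
```

```bash
python3 -c "
from h import *
go(.545,.0158,.14,1.737)"
```

```text
t=22.7 TCP [ 0.5289 -0.1818  0.1387] | tx 0.1922 ty 0.0486 tz -0.0010 | ax -0.0012 ay -0.0018 az 0.0005 F [ 0.3 -0.1 -1.8] w 0.0332
```

Emit:
step_arm --steps '[{"jaw": 0.2,"tx": 0.04,"ty": 0.01,"tz": 0,"ax": 0,"ay": 0,"az": 0},{"jaw": 0.2,"tx": 0.08,"ty": 0.02,"tz": 0,"ax": 0,"ay": 0,"az": 0},{"jaw": 0.2,"tx": 0.12,"ty": 0.03,"tz": 0,"ax": 0,"ay": 0,"az": 0},{"jaw": 0.2,"tx": 0.16,"ty": 0.04,"tz": 0,"ax": 0,"ay": 0,"az": 0},{"jaw": 0.2,"tx": 0.185,"ty": 0.047,"tz": 0,"ax": 0,"ay": 0,"az": 0},{"jaw": 0.2,"tx": 0.192,"ty": 0.0485,"tz": 0,"ax": 0,"ay": 0,"az": 0},{"jaw": 0.2,"tx": 0.192,"ty": 0.0485,"tz": 0,"ax": 0,"ay": 0,"az": 0},{"jaw": 0.2,"tx": 0.192,"ty": 0.0485,"tz": 0,"ax": 0,"ay": 0,"az": 0}]'

```text
time: 23.5
tool_pos: [0.5446, 0.0146, 0.1385]
ee_rot: [-3.139, -0.001, 1.737]
wrist_force: [0.6, -0.6, -2.5]
width: 0.0336
```

Emit:
step_arm --steps '[{"jaw": 0.2,"tx": 0,"ty": 0,"tz": 0.04,"ax": 0,"ay": 0,"az": 0},{"jaw": 0.2,"tx": 0,"ty": 0,"tz": 0.075,"ax": 0,"ay": 0,"az": 0},{"jaw": 0.2,"tx": 0,"ty": 0,"tz": 0.085,"ax": 0,"ay": 0,"az": 0},{"jaw": 0.2,"tx": 0,"ty": 0,"tz": 0.085,"ax": 0,"ay": 0,"az": 0},{"jaw": 0.2,"tx": 0,"ty": 0,"tz": 0.085,"ax": 0,"ay": 0,"az": 0}]'

```text
time: 24.0
tool_pos: [0.5455, 0.0138, 0.0551]
ee_rot: [-3.141, -0.0, 1.736]
wrist_force: [0.4, 0.0, -2.0]
width: 0.0336
```

```bash
python3 -c "
from h import *
im,d,P=look('scene',['piston_mid'])
cv2.imwrite('pics/p2.png',cv2.resize(im[150:280,250:410,::-1],None,fx=4,fy=4,interpolation=3))
go(.545,.0158,.0357,1.737)"
```

```text
piston_mid 0.67 [329 194 340 218] n 205 ztop 0.084 circ [0.5447 0.0091] r 0.015 mean [0.5452 0.008 ]
t=24.1 TCP [0.5462 0.0141 0.056 ] | tx 0.0018 ty -0.0009 tz 0.0203 | ax 0.0020 ay 0.0000 az -0.0008 F [-0.6 -0.1 -3. ] w 0.0334
```

View pics/p2.png

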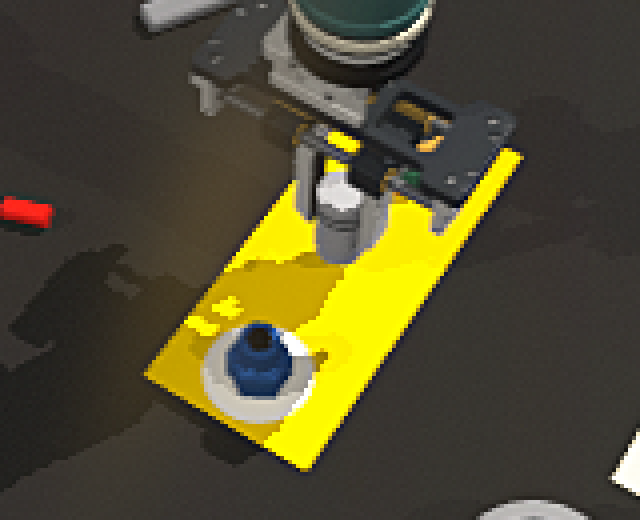

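The piston is held upright at about (340,220) in the crop and the fitting stands on white at (260,370). I shift the piston 3 mm along +y, lower it and release.

Emit:
step_arm --steps '[{"jaw": 0.2,"tx": 0.003,"ty": -0.0005,"tz": 0.01,"ax": 0.001,"ay": 0,"az": 0},{"jaw": 0.2,"tx": 0.003,"ty": -0.0005,"tz": 0.018,"ax": 0.001,"ay": 0,"az": 0},{"jaw": 0.2,"tx": 0.003,"ty": -0.0005,"tz": 0.0203,"ax": 0.001,"ay": 0,"az": 0},{"jaw": 0.2,"tx": 0.003,"ty": -0.0005,"tz": 0.0203,"ax": 0.001,"ay": 0,"az": 0},{"jaw": 0.2,"tx": 0.003,"ty": -0.0005,"tz": 0.0203,"ax": 0.001,"ay": 0,"az": 0}]'

```text
time: 24.6
tool_pos: [0.5452, 0.0171, 0.0356]
ee_rot: [3.141, 0.0, 1.736]
wrist_force: [-0.1, -0.5, -2.8]
width: 0.0334
```

```bash
python3 -c "
from h import *
go(.545,.0158,.0353,1.737)"
```

```text
t=24.6 TCP [0.5452 0.0171 0.0356] | tx -0.0012 ty -0.0004 tz 0.0003 | ax 0.0007 ay 0.0000 az -0.0006 F [-0.1 -0.5 -2.8] w 0.0334
```

Emit:
step_arm --steps '[{"jaw": 0.2,"tx": 0,"ty": 0,"tz": 0.0006,"ax": 0,"ay": 0,"az": 0},{"jaw": 0.2,"tx": 0,"ty": 0,"tz": 0.0006,"ax": 0,"ay": 0,"az": 0},{"jaw": 0.5,"tx": 0,"ty": 0,"tz": 0.0006,"ax": 0,"ay": 0,"az": 0},{"jaw": 0.7,"tx": 0,"ty": 0,"tz": 0.0006,"ax": 0,"ay": 0,"az": 0},{"jaw": 0.7,"tx": 0,"ty": 0,"tz": 0.0006,"ax": 0,"ay": 0,"az": 0},{"jaw": 0.7,"tx": 0,"ty": 0,"tz": -0.02,"ax": 0,"ay": 0,"az": 0},{"jaw": 0.7,"tx": 0,"ty": 0,"tz": -0.06,"ax": 0,"ay": 0,"az": 0},{"jaw": 0.7,"tx": 0,"ty": 0,"tz": -0.11,"ax": 0,"ay": 0,"az": 0}]'

```text
time: 25.4
tool_pos: [0.5434, 0.0171, 0.1445]
ee_rot: [-3.137, -0.001, 1.736]
wrist_force: [1.5, -0.1, 0.6]
width: 0.0655
```

Emit:
step_arm --steps '[{"jaw": 0.7,"tx": 0,"ty": -0.04,"tz": -0.02,"ax": 0,"ay": 0,"az": 0},{"jaw": 0.7,"tx": 0,"ty": -0.09,"tz": -0.03,"ax": 0,"ay": 0,"az": 0},{"jaw": 0.7,"tx": 0,"ty": -0.14,"tz": -0.03,"ax": 0,"ay": 0,"az": 0},{"jaw": 0.7,"tx": 0,"ty": -0.18,"tz": -0.03,"ax": 0,"ay": 0,"az": 0},{"jaw": 0.7,"tx": 0,"ty": -0.18,"tz": -0.03,"ax": 0,"ay": 0,"az": 0},{"jaw": 0.7,"tx": 0,"ty": -0.18,"tz": -0.03,"ax": 0,"ay": 0,"az": 0},{"jaw": 0.7,"tx": 0,"ty": -0.18,"tz": -0.03,"ax": 0,"ay": 0,"az": 0}]'

```text
time: 26.1
tool_pos: [0.367, -0.0125, 0.1757]
ee_rot: [-3.138, -0.001, 1.736]
wrist_force: [-0.4, -0.4, -0.1]
width: 0.066
```

```bash
python3 -c "
from h import *
N=['sheet_mid','flange_mid','brass_ring_mid','fitting_mid','piston_mid','dust_cap_mid','spacer_mid']
for c in ['top','scene']: print(c);im,d,P=look(c,N)
cv2.imwrite('pics/z.png',cv2.resize(im[120:300,240:430,::-1],None,fx=3,fy=3,interpolation=3))
print(get_obs()['tool_pos'])"
```

```text
top
sheet_mid 0.86 [247 168 366 226] n 3729 ztop 0.007 circ [0.545  0.0184] r 0.149 mean [0.5419 0.0184]
flange_mid 0.69 [252 190 280 215] n 328 ztop 0.031 circ [0.5268 0.1135] r 0.030 mean [0.5249 0.1118]
brass_ring_mid 0.57 [253 192 278 211] n 216 ztop 0.044 circ [0.5265 0.1139] r 0.022 mean [0.5263 0.1137]
fitting_mid 0.68 [336 187 355 198] n 170 ztop 0.047 circ [ 0.5605 -0.0805] r 0.013 mean [ 0.56   -0.0814]
piston_mid 0.74 [300 189 310 208] n 137 ztop 0.066 circ [0.5418 0.0188] r 0.016 mean [0.5417 0.0185]
spacer_mid 0.61 [407 170 425 189] n 220 ztop 0.021 circ [ 0.6016 -0.2653] r 0.024 mean [ 0.6024 -0.2652]
scene
sheet_mid 0.62 [288 168 378 266] n 2867 ztop 0.005 circ [0.5475 0.0154] r 0.149 mean [ 5.52e-01 -2.00e-04]
flange_mid 0.85 [337 180 362 197] n 282 ztop 0.030 circ [0.5304 0.1082] r 0.029 mean [0.5326 0.1046]
brass_ring_mid 0.53 [344 173 364 190] n 171 ztop 0.042 circ [0.5269 0.1095] r 0.024 mean [0.5288 0.1101]
brass_ring_mid 0.34 [288 169 376 266] n 2761 ztop 0.005 circ [0.5492 0.0136] r 0.149 mean [ 5.522e-01 -4.000e-04]
fitting_mid 0.81 [304 233 321 248] n 227 ztop 0.046 circ [ 0.5629 -0.0844] r 0.012 mean [ 0.5635 -0.0843]
fitting_mid 0.29 [287 168 377 267] n 2975 ztop 0.005 circ [0.5448 0.0133] r 0.151 mean [ 0.5515 -0.0006]
piston_mid 0.55 [328 196 341 222] n 301 ztop 0.064 circ [0.5452 0.0166] r 0.018 mean [0.5452 0.0158]
dust_cap_mid 0.53 [349 128 365 142] n 182 ztop 0.027 circ [0.4191 0.2686] r 0.019 mean [0.4183 0.2672]
dust_cap_mid 0.16 [338 181 367 197] n 237 ztop 0.029 circ [0.5305 0.1103] r 0.030 mean [0.5329 0.1047]
[ 0.36599485 -0.01253233  0.17529777]
```

View pics/z.png

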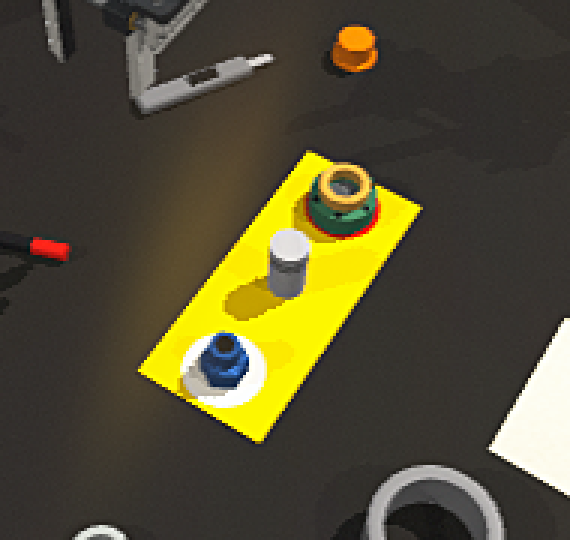

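All parts are in place: brass on the flange at (345,190) in the crop, piston at (288,262), fitting at (225,362), and the cap untouched at (355,45). Handing in.

```bash
python3 -c "
from bench import *
print(close_job())"
```

```text
the job is handed in; nothing more can be done
None
```

I laid out all four parts on the sheet and handed the job in at about 26 s, with the gripper open and clear of everything. The hand-in reported no verdict, so these are my own last checks from the two cameras, which differ from each other by 2–4 mm.

| Check | Measured offset | Limit | Top height |
|---|---|---|---|
| Flange to centre of red spot | about 1.5–3 mm | 12 mm | 0.028–0.031 m |
| Brass ring to flange axis | about 1–2 mm | 8 mm | 0.042–0.044 m |
| Fitting to centre of white spot | about 1 mm | 12 mm | 0.046 m |
| Piston to sheet middle | about 2–3 mm | 15 mm | about 0.065 m |

- **Upright and flat:** All parts look flat or upright in the final picture, and their heights fit that. I did not measure tilt directly.
- **Left alone:** The spacer reads within 1 mm of its start position in the top view. The dust cap reads within 3 mm in the scene view, which is camera noise.
- **Misses and disagreements:** The last scene-camera fit put the ring 3–4 mm off the flange. The ring hides much of the flange from that angle, so I relied on the top view and the earlier unobstructed fit. The network missed the dust cap in the last top view and the spacer in the last scene view.

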